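Pull the orange filter from the bench dust extractor and show it over the light panel

ROBOT

A 7-joint arm with a two-finger parallel gripper is mounted at the origin on the work surface. World frame = base frame: x ahead of the robot, y to its left, z up, the work surface at z = 0. Lengths are in m, angles in rad, forces in N, time in s.
With the tool pointing down it reaches from about 0.375 to 0.925 m from the base axis. Payload 3.1 kg.
Tool frame: the origin (TCP) lies midway between the tips of the shut fingers; the grasp point (between the pads) lies env.pinch_z behind it (env.pinch_z is the distance from the TCP to the grasp point, in m); z points along the fingers, y is the line along which they close (so a half turn about z gives the same grasp; the last joint's range is limited). The gripper opens to 85 mm and grips with 20 to 120 N. Pads are 22 mm wide; open, the fingers measure 114 mm over their backs; the gripper's body (76 mm by 85 mm) begins 54 mm behind the grasp point. The pads swing forward as they close: fully open they stand 13 mm farther back than shut.
Start: joints at [-1.439, 0.383, 0.044, 1.598, -0.018, 1.161, -0.05], TCP at [0.148, 0.633, 0.231] pointing down, gripper open.
Joint ranges: [-2.61, 2.61], [-0.41, 2.15], [-1.48, 1.57], [0, 2.5], [-1.57, 4.71], [0.05, 1.97], [-2.85, 2.85]. Speed limits (rad/s): [2.79, 2.79, 3.14, 3.14, 3.14, 3.14, 3.14].

INTERFACE

Orientations are given as a unit quaternion [x, y, z, w].
In Python, from rig import env, vision gives the robot as it stands. Calls block until the motion is done:
- env.move_ptp(position, orientation): joint-space move of the TCP to a pose.
- env.movel(position, rotation=None, max_speed=0.15, contact_N=None): straight line of the TCP; rotation=None keeps the orientation; max_speed is the mean speed in m/s. With contact_N (N) it stops when the force on the tool has changed by that much, and returns True; else False.
- env.set_joints(angles): joint-space move.
- env.move_gripper(opening, squeeze=None): finger opening in m; squeeze is the grip in N (None keeps the last); returns when the fingers have stopped.
- env.sleep(seconds).
- env.solve_ik(position, orientation): joint angles nearest the present ones, or None.
- env.get_obs(): the state.
- vision.get_image(name): name is "scene" or "top" or "wrist"; returns the picture (420x560x3 uint8, blue, green, red); there is no depth.
- vision.camera_params(name): a dict with "fovy" (degrees; the focal length in pixels is half the picture's height over the tangent of half this angle, whatever the lens; pixels are square), "cx", "cy" (the principal point, pixels), "R" (3x3) and "t" (3): a world point X has camera coordinates R X + t. Camera axes: x right, y down, z forward; pixel columns grow to the right and rows downward; lengths in m; the calibration is good to about 2 mm. A picture is of the moment at which its call begins: read the wrist's pose just before it. camera_params takes no time and is no camera call; for the wrist camera it gives the pose at the moment of the call.
A pose or a line that the arm cannot do raises env.MotionError and nothing moves.
- env.hand_in(): hands the job in; it is judged then, once.
The state is a dict: "time_s": time; "joint_pos": joint angles; "joint_vel": joint speeds; "tau": joint torques, N m; "ee_pos": TCP position; "eef_rot": TCP orientation; "wrist_force": force on the tool from outside, world axes, zero at the start; "torque": the same for the moment, N m; "grip_width": finger opening in m; "grasp_force": force on a finger pad.
Only numpy, scipy, OpenCV 4.12 (cv2) and the standard library are available. Lean on these libraries where they do the work, as an engineer would, in place of code of your own. Each camera call takes 0.05 s, during which the arm holds its last target. There are 200 camera calls.

TASK

On the green bench dust extractor, crank the clamp wheel anticlockwise by its red handle until the handle points at the yellow marker tab, which swings the steel tongue off the cover; then lift the aluminium flap by its black bar and swing it back past upright so that it stays open. Draw the orange filter plate straight out, and finish holding it in the gripper, still and upright, over the middle of the white light panel, with its lower edge at least 12 cm above the bench: the program ends while it is still being held up. Leave the blue filter in its slot and do not disturb the other things on the bench.

Things in the scene. Friction and masses are not known exactly. Their poses are not given: they have to be found in the camera images.
- extractor: Green bench dust extractor, fixed, 142 (x) by 352 (y) mm, a motor drum under 95 mm tall behind it (+x). Origin on the bench under the centre of the filter well; x away from the robot (yaw within 0.2 rad), z up. The clamp wheel stands at its y = +175 mm on a plinth 110 mm high.
- well (a point): Centre of the mouth of the filter well, 126 mm above the bench, under the flap. Inside the well spans 130 (x) by 162 (y) mm; floor at 12 mm height. Grey blocks up to 60 mm height leave two slots side by side at x = 0, y = +42.5 and y = -42.5 mm, each 16 (x) by 77 (y) mm; a filter plate stands in each.
- mark (a point): Centre of the top of the yellow marker tab (44 by 18 mm), which sticks out of the plinth towards the robot (the extractor's -x) 110 mm above the bench, 90 mm from the wheel's axis. The wheel is set when the line from its axis through the red handle points at this tab.
- clamp_wheel (a joint): Angle (rad) of the clamp wheel about its upright axis, growing anticlockwise from above. -0.45 to 0.45 at the start; 4.0 with the red handle pointing at the yellow tab; range -0.7 to 4.9; stays where it is left (0.12 N m friction). Near 0 a steel tongue fixed under the wheel lies over the flap's edge and keeps it shut; at 4.0 it is well clear.
- wheel_axis (a point): Point on the clamp wheel's axis at the top of its rim, 166 mm above the bench. The wheel is black, 126 mm across, with the red handle 55 mm from the axis.
- crank_top (a point): Centre of the top of the red crank handle, 212 mm above the bench: an upright round grip 17 mm in diameter, standing on the wheel (166 to 212 mm height), 55 mm from the wheel's axis. It spins freely on its own pin, so a gripper can hold it and carry it round without turning.
- flap (a joint): Opening angle (rad) of the flap, 0 shut, 1.9 fully open and leaning back away from the robot. It weighs about 0.3 kg and falls shut unless it is swung past upright (1.57).
- flap_bar (a point): Middle of the flap's black round handle bar, 12 mm thick, 90 mm long, along the extractor's y, on a thin arm at each end. Shut: 160 mm above the bench, 17 mm in front (-x) of the flap's edge; from the hinge line 152 mm towards the robot and 30 mm up. It circles the hinge line, clear of the flap, so it can be held from above all the way.
- flap_hinge (a point): Middle of the flap's hinge line, 130 mm above the bench, on the extractor's far (+x) side, 65 mm from the well's centre; the hinge line runs along the extractor's y axis. The flap is an aluminium sheet 140 by 176 by 6 mm.
- orange_filter: Orange filter plate to draw out, about 0.12 kg: 12 mm thick (its x), 70 mm wide (its y), 78 mm tall, plus a tab 34 mm wide and 12 mm thick on top: 107 mm tall in all. Origin: centre of its underside, z up. It stands loosely in either slot, hidden by the flap, its top 119 mm above the bench.
- orange_filter_tab (a point): Centre of the top edge of the orange filter's tab (107 mm above its underside).
- blue_filter: Blue filter plate, same size, in the other slot: to be left there.
- light_panel: Flat inspection light panel with a white face and black frame, 130 by 130 mm, 19 mm high, fixed to the bench to the left or right of the extractor. Origin: centre of its underside.
- tape_measure: Yellow and black tape measure, 70 by 36 by 62 mm, bystander; origin centre of underside.
- screwdriver: Screwdriver with an orange handle lying on the bench, 160 mm long, bystander.
- glue_bottle: Yellow glue bottle, 60 mm across, 170 mm tall, bystander; origin centre of underside.

How it is judged:
On the way, in this order (a step that is already met when the one before it is completed fails the run):
1. the red handle of the clamp wheel points at the yellow marker tab while the flap is shut (value of joint clamp_wheel between 3.78 and 4.22 rad and value of joint flap below 0.2 rad), for 0.2 s.
2. the flap is swung open past upright with the orange filter still in its slot (value of joint flap above 1.58 rad and height (world z) of orange_filter below 0.04 m), for 0.2 s.
3. the orange filter is out of the well in the gripper (height (world z) of orange_filter above 0.115 m and contact force between orange_filter and the fingers above 1 N), for 0.1 s.
At the end, for the whole second after the job is handed in: The fingers hold the orange filter still, upright within 0.3 rad, underside over 115 mm above the bench, centre within 55 mm of the light panel's centre seen from above; wheel within 0.22 rad of the mark (4.0), flap open beyond 1.58 rad, blue filter in its slot (all of step 3 and value of joint clamp_wheel between 3.78 and 4.22 rad and value of joint flap above 1.58 rad and horizontal distance between orange_filter and light_panel below 0.055 m and angle between orange_filter's own z axis and vertical below 0.3 rad and linear speed of orange_filter below 0.03 m/s and contact force between orange_filter and light_panel below 0.1 N and height (world z) of blue_filter below 0.03 m and horizontal distance between blue_filter and extractor below 0.06 m); the arm keeps its last pose, push and grip.
It fails at once if the blue filter is pulled up or out of its slot (distance of blue_filter from where it was at the start of the episode above 0.03 m).
It fails at once if the tape measure is pushed more than 40 mm (distance of tape_measure from where it was at the start of the episode above 0.04 m).
It fails at once if the screwdriver is pushed more than 40 mm (distance of screwdriver from where it was at the start of the episode above 0.04 m).
It fails at once if the glue bottle is pushed more than 40 mm (distance of glue_bottle from where it was at the start of the episode above 0.04 m).
It also fails if it takes over 66 s, if anything falls off the work surface, if the arm or the gripper's body presses on something with over 40 N, if the wrist force passes 120 N, or if a joint passes its speed limit or range.

## Working session

There is one attempt and no reset: what is moved stays moved. The work goes in short steps, each a Python script; the robot and the scene stay as the last script left them, time stands still between calls to the robot, and variables do not carry over. Pictures are saved under pics/ and viewed, at most 10 in all, crops included, and the job is handed in when it is done.

```bash
ls; mkdir -p pics
python3 - <<'E'
from rig import env, vision
import cv2
for n in("scene","top"):
    cv2.imwrite(f"pics/{n}0.png",vision.get_image(n)); p=vision.camera_params(n); print(n,p)
o=env.get_obs();print(o['time_s'],o['ee_pos'],o['eef_rot'],env.pinch_z,o['grip_width'])
E
```

```text
pics
scene {'fovy': 49.36149109952088, 'cx': 281.0128825632457, 'cy': 213.40501705857346, 'R': array([[-0.71207511,  0.70204981,  0.00866624],
       [ 0.3813378 ,  0.39708833, -0.83480677],
       [-0.5895172 , -0.59114035, -0.55047485]]), 't': array([ 0.36292397, -0.07237389,  1.50724212])}
top {'fovy': 43.89427438839636, 'cx': 271.47073519464266, 'cy': 212.88195032758384, 'R': array([[ 2.18261899e-02, -9.99759487e-01,  2.14152337e-03],
       [-9.95802909e-01, -2.19301481e-02, -8.88573915e-02],
       [ 8.88829840e-02, -1.93116901e-04, -9.96042056e-01]]), 't': array([-0.02263044,  0.52975038,  1.66380597])}
0.1 [0.14783506 0.63206733 0.22999211] [ 1.14609750e-01  9.93409838e-01 -1.22110945e-03 -9.36895445e-05] 0.0187 0.08572572253910751
```

View pics/scene0.png

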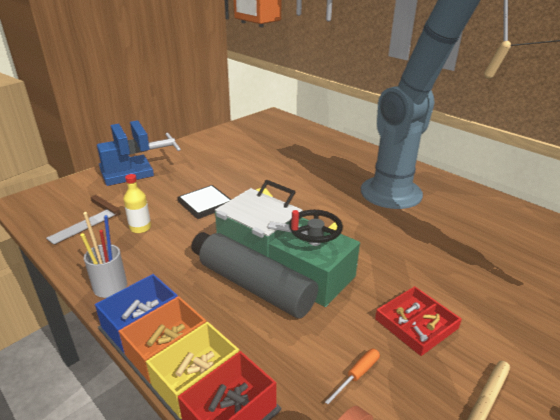

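View pics/top0.png

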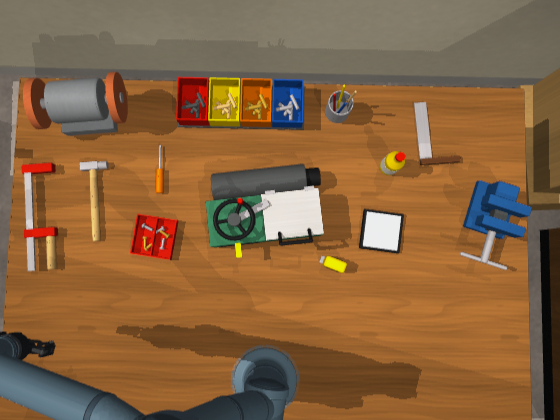

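The pictures show the wheel at about (235,218) in top, the red handle at (240,201), the yellow tab at (238,250), the flap at (293,215) with its bar at (295,238), the panel at (381,231), and the tape measure at (335,264) in front of the flap.

```bash
cat > h.py <<'E'
import numpy as np, cv2
from rig import env, vision
from scipy.spatial.transform import Rotation as Rot
def ray(n,uv,p=None):
    p=p or vision.camera_params(n); f=210/np.tan(np.radians(p['fovy']/2))
    d=p['R'].T@np.array([(uv[0]-p['cx'])/f,(uv[1]-p['cy'])/f,1]); return -p['R'].T@p['t'],d/np.linalg.norm(d)
def plane(n,uv,z,p=None):
    o,d=ray(n,uv,p); return o+d*(z-o[2])/d[2]
def cross(r1,r2):
    A=[];b=[]
    for o,d in(r1,r2):
        P=np.eye(3)-np.outer(d,d);A.append(P);b.append(P@o)
    return np.linalg.lstsq(np.vstack(A),np.hstack(b),rcond=None)[0]
def proj(n,X,p=None):
    p=p or vision.camera_params(n); f=210/np.tan(np.radians(p['fovy']/2)); c=p['R']@X+p['t']
    return np.array([p['cx']+f*c[0]/c[2],p['cy']+f*c[1]/c[2]])
def blobs(img,lo,hi,amin=15):
    m=cv2.inRange(cv2.cvtColor(img,cv2.COLOR_BGR2HSV),np.array(lo),np.array(hi))
    n,l,s,c=cv2.connectedComponentsWithStats(m)
    return m,[(c[i].round(1).tolist(),s[i].tolist()) for i in range(1,n) if s[i][4]>=amin]
def down(yaw): # tool z down, tool y axis at world angle yaw
    y=np.array([np.cos(yaw),np.sin(yaw),0]);z=np.array([0,0,-1.]);return Rot.from_matrix(np.c_[np.cross(y,z),y,z]).as_quat()
E
python3 - <<'E'
from h import *
t=cv2.imread('pics/top0.png');s=cv2.imread('pics/scene0.png')
for nm,im,(x0,y0,x1,y1) in(('top',t,(190,150,420,290)),('scene',s,(170,160,370,320))):
    c=im[y0:y1,x0:x1]
    for k,lo,hi in(('yel',(20,120,120),(34,255,255)),('red',(0,150,90),(8,255,255)),('white',(0,0,190),(180,50,255)),('black',(0,0,0),(180,255,35))):
        m,b=blobs(c,lo,hi,8); print(nm,k,[((round(q[0]+x0,1),round(q[1]+y0,1)),w[0]+x0,w[1]+y0,*w[2:]) for q,w in b])
a=cv2.resize(t[160:275,200:410],None,fx=3.8,fy=3.8,interpolation=2);cv2.imwrite('pics/c1.png',a)
a=cv2.resize(s[165:295,200:360],None,fx=4.5,fy=4.5,interpolation=2);cv2.imwrite('pics/c2.png',a)
E
```

```text
top yel [((393.0, 161.8), 384, 151, 21, 20, 252), ((381.6, 169.0), 379, 162, 9, 13, 21), ((238.0, 250.0), 235, 243, 7, 15, 92), ((334.4, 263.8), 322, 256, 25, 17, 274)]
top red [((399.9, 156.2), 395, 152, 10, 9, 69), ((239.6, 200.4), 237, 198, 6, 6, 30)]
top white [((291.8, 212.6), 257, 187, 67, 53, 2589), ((246.5, 213.8), 245, 211, 4, 6, 17), ((381.6, 230.5), 363, 212, 38, 38, 1177), ((321.5, 259.2), 320, 257, 4, 5, 13)]
top black [((312.3, 176.6), 306, 168, 14, 18, 182), ((233.7, 220.7), 215, 199, 40, 41, 293), ((238.5, 208.2), 237, 204, 4, 10, 17), ((361.9, 229.2), 359, 210, 6, 38, 58), ((295.2, 239.1), 278, 229, 35, 16, 124), ((398.6, 241.5), 398, 235, 2, 14, 14), ((371.0, 248.3), 365, 247, 13, 3, 13), ((388.5, 250.8), 380, 249, 18, 4, 20)]
scene yel [((258.3, 188.8), 256, 188, 5, 3, 11), ((266.5, 191.8), 262, 188, 11, 9, 37), ((333.1, 225.9), 328, 222, 10, 8, 48)]
scene red [((294.8, 220.1), 292, 211, 7, 19, 112)]
scene white [((243.7, 207.5), 181, 186, 121, 49, 2675)]
scene black []
```

View pics/c1.png

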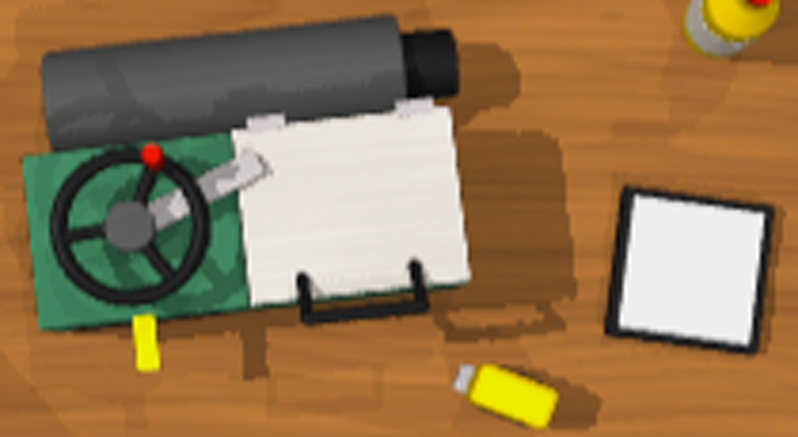

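View pics/c2.png

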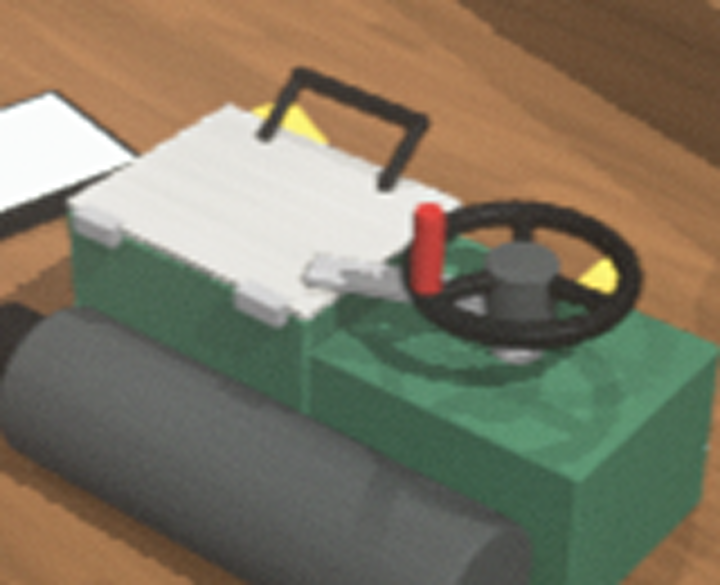

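The crops show, in crop 1 pixels, the wheel centre at (130,226), the handle top at (152,155), the bar from (303,320) to (428,308), the flap's front edge from (250,305) to (470,283), and the hinge lugs at (265,122) and (414,106).

Run:
```python
from h import *
g=lambda u,v:((u+.5)/3.8+200-.5,(v+.5)/3.8+160-.5)
P=lambda u,v,z:plane('top',g(u,v),z).round(4)
wc=P(129.5,225.5,.164);b1=P(303,320,.16);b2=P(428,308,.16);f1=P(250,305,.136);f2=P(470,283,.136);k1=P(232,130,.136);k2=P(447,107,.136)
hd=plane('top',(239.6,199.8),.212);tab=plane('top',(238,250),.11)
pan=plane('top',(381.6,230.5),.019)
print('wc',wc,'bar',b1,b2,'mid',(b1+b2)/2,'hd',hd,np.linalg.norm(hd-wc),'tab',tab,np.linalg.norm((tab-wc)[:2]),'pan',pan)
A=lambda d:np.arctan2(d[1],d[0])
print('yaw',A(b1-b2)-np.pi/2,A(f1-f2)-np.pi/2,A(k1-k2)-np.pi/2,A(wc-tab))
print('flap c',(f1+f2+k1+k2)/4)
print('handle ang',A(hd-wc))
# scene check of red top & wheel & tab
for n,X in(('scene',hd),('scene',wc),('scene',tab)):print(proj(n,X))
gs=lambda u,v:((u+.5)/4.5+199.5,(v+.5)/4.5+164.5)
print(gs(430,210),gs(522,262),gs(600,275), 'bar2view',cross(ray('top',g(365.5,314)),ray('scene',gs(362,97))))
print('tape',plane('top',(334.4,263.8),.062),'glue',plane('top',(399.9,156.2),.17))
yaw=(A(b1-b2)+A(f1-f2)+A(k1-k2))/3-np.pi/2
c,s=np.cos(yaw),np.sin(yaw);R=np.array([[c,-s,0],[s,c,0],[0,0,1]])
print('origin from wheel',wc-R@[0,.175,0],'from bar',(b1+b2)/2-R@[-.087,0,0])
```

```text
wc [0.497  0.1005 0.164 ] bar [ 0.4265 -0.0364  0.16  ] [ 0.438  -0.1336  0.16  ] mid [ 0.43225 -0.085    0.16   ] hd [0.54911578 0.08164772 0.212     ] 0.07331755314101591 tab [0.40646844 0.08863769 0.11      ] 0.0913054043796097 pan [ 0.48111488 -0.36882363  0.019     ]
yaw 0.11776530410007502 0.121877123511827 0.1294529614398201 0.13028729439379072
flap c [ 0.5186 -0.0721  0.136 ]
handle ang -0.3470937389072453
[294.9525395 210.0253611]
[315.78307411 222.05467561]
[335.10159301 223.69334122]
(295.1666666666667, 211.27777777777777) (315.6111111111111, 222.83333333333334) (332.94444444444446, 225.72222222222223) bar2view [ 0.4320658  -0.08481149  0.15719574]
tape [ 0.37069567 -0.21188941  0.062     ] glue [ 0.69540639 -0.39072233  0.17      ]
origin from wheel [ 0.51847629 -0.0731772   0.164     ] from bar [ 0.51859238 -0.07432322  0.16      ]
```

```bash
cat >> h.py <<'E'
YAW=0.125; OR=np.array([.5185,-.0737,0]); c,s=np.cos(YAW),np.sin(YAW)
RE=np.array([[c,-s,0],[s,c,0],[0,0,1.]])
W=lambda x,y,z:OR+RE@np.array([x,y,z])
WC=np.array([.497,.1005,0])
hpt=lambda q,z:WC+np.array([.055*np.cos(q-.858+YAW),.055*np.sin(q-.858+YAW),z])
Q0=.386
def bar(th,dz=0):
    a=np.arctan2(.030,-.152)-th; r=np.hypot(.152,.03); return W(.065+r*np.cos(a),0,.130+r*np.sin(a)+dz)
PZ=env.pinch_z
E
python3 - <<'E'
from h import *
np.set_printoptions(precision=2,suppress=True)
for yaw in np.arange(YAW-np.pi/2,YAW+np.pi,np.pi/4):
    r=[]
    for p in [hpt(q,.177) for q in np.linspace(.386,4,5)]+[bar(0,-.02),bar(1.75,-.02),W(0,.0425,.09),W(0,-.0425,.25),np.array([.481,-.369,.26])]:
        j=env.solve_ik(p,down(yaw)); r.append(j is not None and np.round([j[0],j[4],j[6]],2))
    print(round(yaw,2),r)
E
```

```text
-1.45 [array([-0.96, -0.33, -1.38]), array([-0.99, -0.3 , -1.49]), array([-1.03, -0.21, -1.63]), array([-1.04, -0.1 , -1.72]), array([-1.01, -0.05, -1.69]), array([-0.94, -0.2 , -1.14]), array([-0.7 , -0.45, -1.06]), array([-0.87, -0.58, -0.96]), array([-0.89, -0.31, -1.01]), array([-0.28, -0.47, -0.46])]
-0.66 [array([-0.86, -0.26, -0.66]), array([-0.9 , -0.24, -0.76]), array([-0.96, -0.18, -0.88]), array([-1.  , -0.1 , -0.94]), array([-1.  , -0.05, -0.9 ]), array([-0.86, -0.16, -0.39]), array([-0.67, -0.41, -0.3 ]), array([-0.85, -0.55, -0.19]), array([-0.93, -0.37, -0.16]), array([-0.28, -0.47,  0.33])]
0.12 [array([-0.81, -0.23,  0.11]), array([-0.85, -0.22,  0.01]), array([-0.91, -0.16, -0.11]), array([-0.95, -0.09, -0.17]), array([-0.95, -0.05, -0.12]), array([-0.86, -0.16,  0.4 ]), array([-0.66, -0.41,  0.47]), array([-0.83, -0.52,  0.57]), array([-0.93, -0.36,  0.61]), array([-0.28, -0.47,  1.11])]
0.91 [array([-0.77, -0.21,  0.88]), array([-0.8 , -0.19,  0.77]), array([-0.85, -0.14,  0.66]), array([-0.89, -0.08,  0.61]), array([-0.9 , -0.04,  0.66]), array([-0.85, -0.16,  1.18]), array([-0.69, -0.44,  1.29]), array([-0.78, -0.48,  1.31]), array([-0.85, -0.28,  1.32]), array([ 0.19, -0.15,  1.62])]
1.7 [array([-0.73, -0.19,  1.64]), array([-0.74, -0.16,  1.53]), array([-0.79, -0.12,  1.43]), array([-0.84, -0.07,  1.38]), array([-0.86, -0.04,  1.44]), array([-0.85, -0.16,  1.96]), array([-0.65, -0.39,  2.03]), array([-0.67, -0.37,  2.01]), array([-0.82, -0.25,  2.08]), array([0.73, 0.05, 2.24])]
2.48 [array([-0.64, -0.15,  2.39]), array([-0.65, -0.13,  2.28]), array([-0.7 , -0.09,  2.19]), array([-0.76, -0.06,  2.16]), array([-0.79, -0.04,  2.22]), array([-0.88, -0.17,  2.76]), array([-0.56, -0.31,  2.76]), array([-0.58, -0.31,  2.73]), array([1.03, 0.28, 2.4 ]), array([-0.37, -0.67, -2.66])]
```

Run:
```python
from h import *
D=down(YAW)
env.move_gripper(.05,40)
env.move_ptp(hpt(Q0,.27),D)
env.movel(hpt(Q0,.178),contact_N=8)
o=env.get_obs();print(o['time_s'],o['ee_pos'],hpt(Q0,.178),o['wrist_force'])
env.move_gripper(0.0,30)
o=env.get_obs();print(o['grip_width'],o['grasp_force'],o['wrist_force'],o['time_s'])
if o['grip_width']>.012:
    for q in np.linspace(Q0,4.0,17)[1:]:
        env.movel(hpt(q,.178),max_speed=.12)
        o=env.get_obs()
        if np.abs(o['wrist_force']).max()>15: print(q,o['wrist_force'])
o=env.get_obs();print(o['time_s'],o['ee_pos'],o['grip_width'],o['wrist_force'])
env.sleep(.2)
a=cv2.resize(vision.get_image('top')[150:275,180:400],None,fx=3.6,fy=3.6,interpolation=2);cv2.imwrite('pics/t1.png',a)
```

```text
3.7333 [0.54948685 0.0819246  0.1787302 ] [0.54872184 0.0817957  0.178     ] [ 0.47929822  0.10485785 -0.42954837]
0.015815804314115747 29.692471800372005 [1.39197389 0.03966616 2.15171762] 4.1333
8.1333 [0.44417919 0.09368644 0.17923707] 0.015675277832129575 [3.54901803 0.17747746 5.43603104]
```

View pics/t1.png

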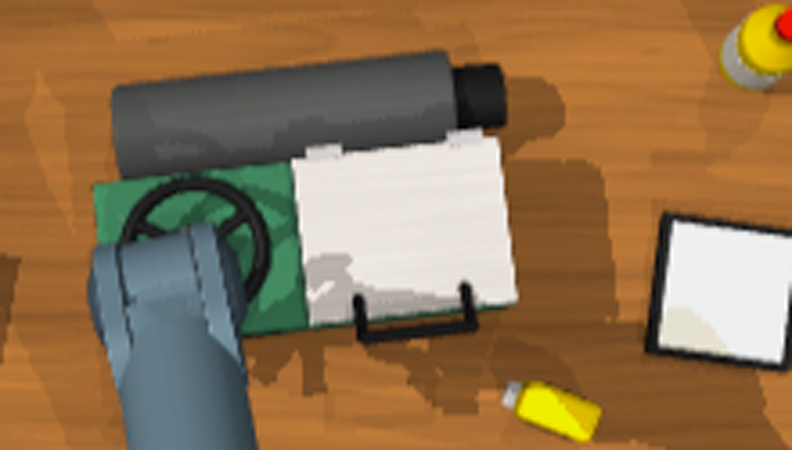

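The wheel has turned: the tongue is off the flap, and the tool sits at the tab's side of the wheel. Next I release the handle, check the wheel, and open the flap.

Run:
```python
from h import *
D=down(YAW); dz=-PZ+.004
env.move_gripper(.05,40)
p=env.get_obs()['ee_pos']; env.movel([p[0],p[1],.26])
env.move_gripper(.032)
env.move_ptp(bar(0,.09),D)
im=vision.get_image('top'); cv2.imwrite('pics/t2.png',im)
m,b=blobs(im[180:260,190:270],(0,150,90),(8,255,255),8); print('red',b)
for q,w in b:
    h=plane('top',(q[0]+190,q[1]+180),.21);d=h-WC; print('q est',(np.arctan2(d[1],d[0])-YAW+.858)%(2*np.pi))
print('contact',env.movel(bar(0,dz),max_speed=.1,contact_N=8))
o=env.get_obs();print(o['time_s'],o['ee_pos'],bar(0,dz),o['wrist_force'])
env.move_gripper(0,60)
o=env.get_obs();print(o['grip_width'],o['grasp_force'],o['wrist_force'],o['time_s'])
```

```text
red [([44.5, 56.8], [42, 54, 6, 6, 28])]
q est 4.002370544967096
contact False
11.8167 [ 0.43270969 -0.08454252  0.14572195] [ 0.4321788 -0.0845467  0.1453   ] [ 0.6781624   0.51403601 -0.6821622 ]
0.009924891376527375 58.41366648674011 [ 4.99792246  0.53929487 -2.4300527 ] 12.1417
```

Run:
```python
from h import *
dz=-PZ+.004
for th in np.linspace(0,1.76,11)[1:]:
    env.movel(bar(th,dz),max_speed=.12)
    o=env.get_obs(); print(round(th,2),o['wrist_force'].round(1),round(o['grip_width'],4))
    if o['grip_width']<.006 or np.abs(o['wrist_force']).max()>40: print('STOP');break
print(o['time_s'],o['ee_pos'],bar(th,dz))
cv2.imwrite('pics/s3.png',vision.get_image('scene')[100:340,130:400].repeat(2,0).repeat(2,1))
```

```text
0.18 [ 7.6  0.3 -6.3] 0.0099
0.35 [ 6.2  1.1 -4.1] 0.0097
0.53 [ 5.3  0.4 -6.6] 0.0099
0.7 [-5.3  1.5  4.3] 0.0094
0.88 [-11.7   1.   13. ] 0.0096
1.06 [-7.6  1.6 14.1] 0.0098
1.23 [-3.4  3.7 12.8] 0.0096
1.41 [-0.2  2.3  7.3] 0.0097
1.58 [-0.4  1.9  6.5] 0.0095
1.76 [2.3 2.7 4. ] 0.0095
15.8917 [ 0.64204833 -0.05739386  0.2598915 ] [ 0.64059221 -0.05835849  0.25894515]
```

View pics/s3.png

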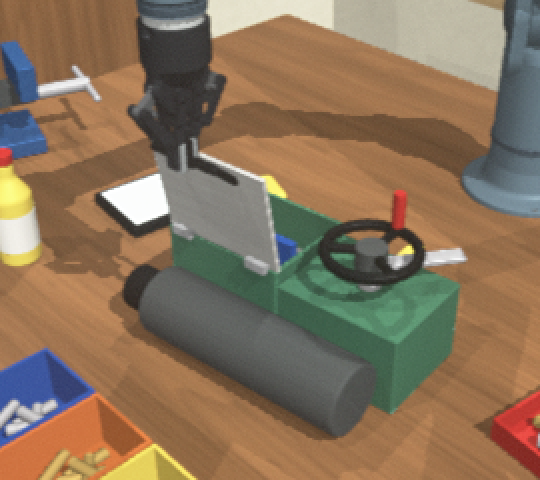

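The flap is past upright and still gripped. A blue filter shows at (287,245), the wheel side (+y), so orange should be at y = -42.5. I'll release, rise, and look.

Run:
```python
from h import *
env.move_gripper(.024)
p=env.get_obs()['ee_pos']; env.movel(p+[0,0,.06],max_speed=.1)
env.move_gripper(.04)
p=W(-.12,-.0425,.33); env.move_ptp(p,down(YAW))
im=vision.get_image('top'); cw=vision.camera_params('wrist'); w=vision.get_image('wrist')
for nm,i,P in(('top',im,vision.camera_params('top')),('wrist',w,cw)):
    for k,lo,hi in(('or',(6,150,110),(19,255,255)),('bl',(105,120,60),(130,255,255))):
        m,b=blobs(i,lo,hi,20)
        for q,st in b:
            X=plane(nm,q,.119,P); e=RE.T@(X-OR)
            if abs(e[0])<.1 and abs(e[1])<.12: print(nm,k,q,st,e.round(4))
cv2.imwrite('pics/v4.png',np.hstack([cv2.resize(im[150:275,180:320],(400,357)),cv2.resize(w,(400,357))])) 
print(env.get_obs()['time_s'])
```

```text
top or [304.5, 213.1] [294, 210, 23, 8, 97] [-1.00e-04 -3.85e-02  1.19e-01]
top bl [277.3, 216.2] [267, 213, 23, 8, 100] [-0.001   0.0452  0.119 ]
wrist or [379.1, 178.0] [364, 145, 29, 64, 1057] [-0.005  -0.0348  0.119 ]
wrist bl [385.6, 101.8] [369, 69, 32, 68, 1251] [-0.0054  0.0434  0.119 ]
18.3417
```

View pics/v4.png

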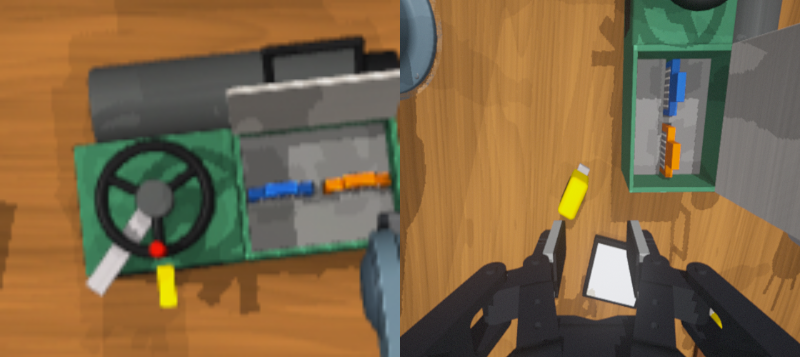

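The wheel handle, the tongue and the open flap are all right. Orange is in the -y slot, with its tab at wrist pixel (672,155) in the picture. I'll grasp it and draw it out.

Run:
```python
from h import *
env.movel(W(0,-.0425,.30),max_speed=.15)
print('contact',env.movel(W(0,-.0425,.094),max_speed=.1,contact_N=8))
o=env.get_obs();print(o['time_s'],o['ee_pos'],W(0,-.0425,.094),o['wrist_force'])
env.move_gripper(0,60)
o=env.get_obs();print(o['grip_width'],o['grasp_force'],o['wrist_force'])
env.movel(W(0,-.0425,.12),max_speed=.06); print(env.get_obs()['wrist_force'])
env.movel(W(0,-.0425,.27),max_speed=.1)
o=env.get_obs();print(o['grip_width'],o['grasp_force'],o['wrist_force'],o['time_s'])
cv2.imwrite('pics/s5.png',vision.get_image('scene')[80:320,130:400].repeat(2,0).repeat(2,1))
```

```text
Traceback (most recent call last):
rig.MotionError: the arm cannot follow that straight line within its joint ranges
```

Run:
```python
from h import *
np.set_printoptions(precision=2,suppress=True)
print(env.get_obs()['joint_pos'])
for z in(.33,.30,.27,.2,.15,.094):print(z,env.solve_ik(W(0,-.0425,z),down(YAW)))
print(env.solve_ik([.481,-.369,.26],down(YAW)))
D=down(YAW+np.pi)
for z in(.33,.30,.27,.2,.15,.094):print(z,env.solve_ik(W(0,-.0425,z),D))
```

```text
[-0.98 -0.4   0.96  2.    0.33  1.39  0.  ]
0.33 [-1.04  0.24  1.37  1.79 -0.24  1.31  0.51]
0.3 [-1.05  0.45  1.52  1.83 -0.47  1.32  0.72]
0.27 [-0.87  0.24  1.17  1.87 -0.24  1.19  0.5 ]
0.2 [-0.92  0.55  1.37  1.94 -0.59  1.15  0.8 ]
0.15 [-0.28  0.28  0.48  1.96 -0.16  0.93  0.41]
0.094 [-0.27  0.37  0.48  2.   -0.23  0.82  0.47]
[-0.15  0.39  0.93  1.71 -0.33  1.21  0.99]
0.33 [-1.06  0.28  1.42  1.79 -0.28  1.32 -2.59]
0.3 [-1.04  0.52  1.57  1.83 -0.54  1.35 -2.36]
0.27 [-1.    0.4   1.41  1.87 -0.42  1.23 -2.47]
0.2 [-0.93  0.57  1.39  1.94 -0.62  1.16 -2.31]
0.15 [-0.89  0.71  1.38  1.99 -0.79  1.14 -2.19]
0.094 [-0.68  0.55  1.02  2.02 -0.6   0.91 -2.36]
```

Run:
```python
from h import *
np.set_printoptions(precision=3,suppress=True)
env.set_joints([-.28,-.2,.48,1.9,0,1.1,.4])
print(env.get_obs()['ee_pos'])
for z in(.30,.2,.094):print(z,env.solve_ik(W(0,-.0425,z),down(YAW)))
print(env.solve_ik([.481,-.369,.28],down(YAW)))
```

```text
[ 0.506 -0.147  0.398]
0.3 [-0.298  0.11   0.476  1.808 -0.053  1.236  0.318]
0.2 [-0.297  0.213  0.493  1.923 -0.117  1.034  0.372]
0.094 [-0.283  0.372  0.494  2.    -0.237  0.824  0.47 ]
[-0.121  0.352  0.889  1.685 -0.287  1.242  0.956]
```

Consistent posture now.

Run:
```python
from h import *
env.move_ptp(W(0,-.0425,.30),down(YAW))
print('contact',env.movel(W(0,-.0425,.094),max_speed=.1,contact_N=8))
o=env.get_obs();print(o['time_s'],o['ee_pos'],W(0,-.0425,.094),o['wrist_force'])
env.move_gripper(0,60)
o=env.get_obs();print(o['grip_width'],o['grasp_force'],o['wrist_force'])
env.movel(W(0,-.0425,.12),max_speed=.06); print(env.get_obs()['wrist_force'])
env.movel(W(0,-.0425,.27),max_speed=.1)
o=env.get_obs();print(o['grip_width'],o['grasp_force'],o['wrist_force'],o['time_s'])
cv2.imwrite('pics/s5.png',vision.get_image('scene')[80:320,130:400].repeat(2,0).repeat(2,1))
```

```text
contact False
21.825 [ 0.52426697 -0.11592853  0.09451014] [ 0.52379868 -0.1158684   0.094     ] [ 1.17371018  0.17222252 -0.47932519]
0.01088486496189961 60.00219225883484 [ 1.24452427 -0.27940527  0.97156237]
[ 2.20580026 -0.58096934 -0.43742397]
0.010880651794571358 59.59378123283386 [-0.07394979 -0.17769819 -2.02180714] 24.425
```

View pics/s5.png

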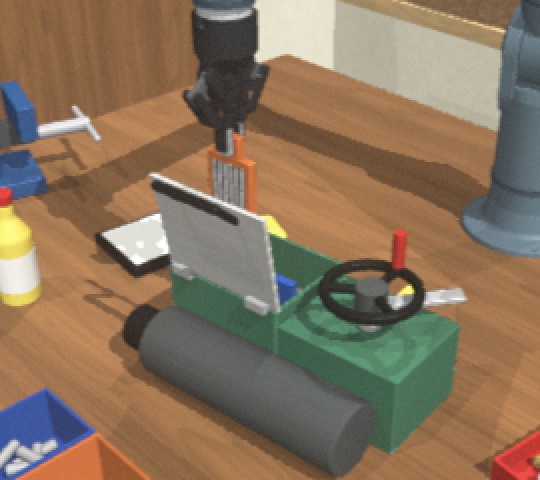

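The orange filter hangs upright in the gripper at (232,180), with the flap open and blue still in its slot. Carry it over the panel.

Run:
```python
from h import *
T=np.array([.481,-.369,.265])
try: env.movel(T,max_speed=.12)
except env.MotionError as e:
    print(e); env.move_ptp(T,down(YAW))
env.sleep(.5)
o=env.get_obs();print(o['time_s'],o['ee_pos'],o['grip_width'],o['grasp_force'],np.abs(o['joint_vel']).max())
s=vision.get_image('scene');t=vision.get_image('top')
cv2.imwrite('pics/v6.png',np.hstack([cv2.resize(s[60:320,90:370],(400,371)),cv2.resize(t[140:290,190:430],(400,371))]))
```

```text
27.2667 [ 0.48098092 -0.36900317  0.26500458] 0.01080788112929139 59.59313750267029 0.002329965914151289
```

View pics/v6.png

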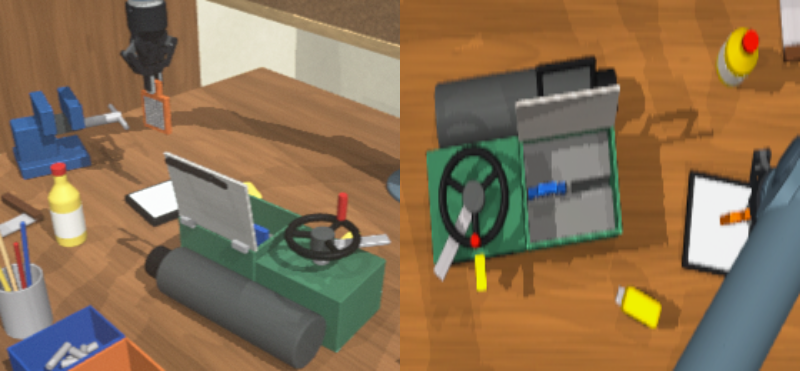

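The filter is held upright over the panel, with its visible end at (735,216). The wheel handle points at the tab, the flap is open, blue is in its slot and the bystanders have not moved.

```bash
python3 -c "
from rig import env
print(env.hand_in())"
```

```text
the job is handed in; nothing more can be done
None
```

I handed the job in at about 27 s, with the wheel set at the mark (about 4.0 rad by camera), the flap open, the blue filter in its slot, and the orange filter held still and upright over the light panel, about 18 cm above the bench; no verdict came back.

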